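# Roll the thumbwheel to set a gap gauge and lock it

## Task

On the grey gap gauge, put a fingertip on top of the knurled wheel and roll it, in as many strokes as it takes, until the sliding jaw has closed so far that its dark index blade lines up with the blade of the gauge mark on the front rail. Then press the lock plunger behind the wheel fully down with a fingertip and take the hand away. Move the jaw only by the wheel, do not lock it before it is set, and leave the loose lock bodies and the ring gauge lying where they are.

Things in the scene. Friction and masses are not known exactly. Their poses are not given: they have to be found in the camera images.
- gauge: the gap gauge, fixed to the table: foot plate 110 x 240 mm, on it a grey bed on rubber feet (top 15 mm above the table) that carries the parts below except the mark. Origin at the centre of its underside; x away from the robot at yaw 0, y from the wheel end to the fixed anvil, z up. Anvil and jaw are up to 51 mm high; the wheel's two cheeks (56 mm long in y, outer faces 18.5 mm either side of its middle) 67 mm
- wheel_top (a point): highest point of the knurled steel wheel, 76 mm above the table, at gauge x = -12, y = -70 mm; does not turn. The wheel stands upright, 54 mm across, 18 mm wide, axle along gauge x, so its top runs along gauge y. On its rubber feet the whole bed with the wheel sinks straight down, up to 4 mm, under a finger (about 2 N to start, 8 N when it bottoms)
- wheel (a joint): turn of the knurled wheel, 0 (start) to 6.4 rad; grows as its top is rolled towards the anvil (gauge +y) and drives the jaw 5 mm towards the anvil per rad (27 mm of rim travel); rolling back opens the jaw. It needs about 1.2 N along the rim, by friction under a finger pressing with 3 N or more, and stays where it is left
- jaw_blade (a point): middle of the sliding jaw's index blade, a 2 mm thick dark blade on the front (robot side) of the jaw, 35 to 49 mm above the table; point at gauge x = -42, z = 42 mm. It starts at gauge y = -15 mm and travels up to 32 mm towards +y
- mark_blade (a point): top edge of the preset gauge mark, a 2 mm thick dark upright blade on a small block (12 x 14 mm) clamped immovably on the front rail; point at gauge x = -49, z = 35 mm, 10 to 22 mm from the jaw's blade along gauge +y at the start. The gauge is set when both blades have the same gauge y; the jaw's blade then stands just behind and above the mark's
- lock_top (a point): centre of the flat top of the lock plunger, a dark button 20 mm across on the bridge behind the wheel, at gauge x = 34 mm, y = -70 mm, 79 mm above the table when up
- lock (a joint): travel of the lock plunger: 0 up, 0.008 m fully down; about 3 N of friction, stays where it is pushed. The bed may sink 4 mm under it as well, so push until it stops
- raw_body_1: loose grey steel lock body, a bar 18 x 90 x 17 mm lying on the table to the left of the gauge; a bystander. Origin at the centre of its underside; its length runs along its own y
- raw_body_2: a second such loose bar further left; a bystander. Origin at the centre of its underside; its length runs along its own y
- ring_gauge_2: loose steel ring 30 mm across and 12 mm high lying on the table beyond the wheel end of the gauge; a bystander. Origin at the centre of its underside

How it is judged:
On the way, in this order (a step that is already met when the one before it is completed fails the run):
1. the jaw's index blade stands at the gauge mark (within 2 mm) with the lock still up (y of jaw_blade in the frame of mark_blade between -0.002 and 0.002 m and value of joint lock below 0.003 m), for 0.3 s.
2. the lock plunger is pressed fully down (value of joint lock above 0.0065 m), for 0.1 s.
At the end, for the whole second after the job is handed in: the jaw's index blade is within 2 mm of the gauge mark along the gauge, the wheel is still, and the lock plunger is down (more than 6.5 of its 8 mm) (y of jaw_blade in the frame of mark_blade between -0.002 and 0.002 m and value of joint lock above 0.0065 m and velocity of joint wheel between -0.05 and 0.05 rad/s); the robot touches nothing.
It fails at once if the lock plunger is pressed (over 3 mm) while the jaw is more than 2 mm off the mark (value of joint lock above 0.003 m and (y of jaw_blade in the frame of mark_blade above 0.002 m or y of jaw_blade in the frame of mark_blade below -0.002 m)).
It fails at once if the jaw is pushed directly (over 2 N) (contact force between any of the fingers, the arm and jaw above 2 N).
It fails at once if a bystander is moved or lifted by more than 10 mm (distance of any of raw_body_1, raw_body_2, ring_gauge_2 from where it was at the start of the episode above 0.01 m).
It also fails if it takes over 48 s, if anything falls off the work surface, if the arm or the gripper's body presses on something with over 40 N, if the wrist force passes 120 N, or if a joint passes its speed limit or range.

## Robot

A 7-joint arm with a two-finger parallel gripper is mounted at the origin on a cart in front of the work surface, level with it; the furniture and walls round the work are solid. World frame = base frame: x ahead of the robot, y to its left, z up, the work surface at z = 0. Lengths are in m, angles in rad, forces in N, time in s.
With the tool pointing down it reaches from about 0.425 to 0.925 m from the base axis. Payload 6.8 kg.
Tool frame: the origin (TCP) lies midway between the tips of the shut fingers; the grasp point (between the pads) lies r.grip_point_offset behind it (r.grip_point_offset is the distance from the TCP to the grasp point, in m); z points along the fingers, y is the direction in which the jaws open and shut (so a half turn about z gives the same grasp; the last joint's range is limited). The gripper opens to 85 mm and grips with 20 to 120 N. Pads are 22 mm wide; open, the fingers measure 114 mm over their backs; the gripper's body (76 mm by 85 mm) begins 54 mm behind the grasp point. The pads swing forward as they close: fully open they stand 13 mm farther back than shut.
Start: joints at [1.236, 0.477, 0.022, 1.555, -0.011, 1.109, -0.083], TCP at [0.152, -0.658, 0.231] pointing down, gripper open.
Joint ranges: [-2.96, 2.96], [-0.34, 2.1], [-1.41, 1.46], [0.24, 2.44], [-1.37, 4.51], [0.17, 1.92], [-2.96, 2.96]. Speed limits (rad/s): [2.39, 2.39, 3.14, 3.14, 3.14, 3.14, 3.14].

## Interface

Orientations are given as a rotation vector (axis times angle).
In Python, from bench import r gives the robot as it stands. The module is installed in compiled form; this text tells all that it offers.
- The arm moves only by the tool play_rows, never from a script. Its argument "deltas" is a list of rows, each a list of 3 entries, a list of its own where there are three numbers: the finger opening in mm, from 0 to 85.4, then the shift along the tool's x, y, z in mm, then the turn, a rotation vector about the tool's x, y, z in rad. A call has 1 to 8 rows; each row is the pose to reach, as a shift and turn from the pose measured when the call began, along the tool's axes at that moment; what a row does not reach only later rows make up. A row lasts 1/8 s, in which the tool goes at most 62.5 mm and 10.7 degrees, less where a joint would pass 70% of its speed; a pose out of reach is approached as far as the arm can. A call with a gripper value outside its range is refused whole. The fingers move at their own pace and stop on an object; "squeeze" is the grip in N (left out, the last holds). Time passes only in rows, so rows that repeat a pose let the fingers close. It gives the time, the measured TCP pose, the force and the opening at its end, in the units of the state.
- r.get_obs(): the state, without advancing time (a new reading comes with each control period).
- r.grab_frame(name): name is "scene" or "top" or "wrist"; returns (picture, depth): 420x560x3 uint8, red, green, blue; 420x560 float32, m along the optical axis (not along the pixel's ray), 0 where there is no reading.
- r.camera_model(name): a dict with "mtx" (3x3 intrinsics, pixels), "rvec" (rotation vector, rad) and "tvec" (3), from world to camera coordinates, as OpenCV has them; the wrist camera has in their place "T_tool_cam" (4x4, takes a point from camera to tool coordinates, whose origin is the TCP and whose axes are the flange's). Camera axes: x right, y down, z forward; pixel columns grow to the right and rows downward; lengths in m; the calibration is good to about 2 mm. The wrist camera is an equidistant fisheye: a pixel r from the principal point sees the ray r / f radians off the axis. A picture is of the moment at which its call begins: read the wrist's pose just before it. camera_model takes no time and is no camera call.
- r.hand_in(): hands the job in, once; it reports no verdict.
The state is a dict: "clock": time; "joints": joint angles; "qvel": joint speeds; "tau": joint torques, N m; "tcp_pos": TCP position; "orientation": TCP orientation; "contact_force": force on the tool from outside, world axes, zero at the start; "moment": the same for the moment, N m; "grip_width": finger opening in m.
Only numpy, scipy, OpenCV 4.12 (cv2) and the standard library are available. Lean on these libraries where they do the work, as an engineer would, in place of code of your own. Each camera call takes 0.05 s, during which the arm holds its last target. There are 200 camera calls.

## Working session

There is one attempt and no reset: what is moved stays moved. The work goes in short steps, Python scripts to look and compute and a tool call to move; the robot and the scene stay as the last step left them, time stands still between calls to the robot, and variables do not carry over. Pictures are saved under pics/ and viewed, about 8 in all and at most 12, crops included, and the job is handed in when it is done.

Besides the shell and the picture viewer there is one more tool, called by a JSON object that holds its "fn" and its "kwargs", one argument or row to a line. play_rows: Moves the arm, as the interface text tells. Its arguments: {"type":"object","properties":{"deltas":{"type":"array"},"squeeze":{"type":"number"}},"required":["deltas"]}

```bash
mkdir -p pics
cat > h.py <<'E'
import numpy as np, cv2
from scipy.spatial.transform import Rotation as R
from bench import r
def grab(n,save=None):
    im,d=r.grab_frame(n)
    if save: cv2.imwrite('pics/'+save,cv2.cvtColor(im,cv2.COLOR_RGB2BGR))
    np.savez('last_'+n,im=im,d=d); return im,d
def cam(n):
    c=r.camera_model(n); Rm=R.from_rotvec(np.ravel(c['rvec'])).as_matrix(); return np.array(c['mtx']),Rm,np.ravel(c['tvec'])
def onplane(n,u,v,z):
    K,Rm,t=cam(n); d=Rm.T@np.linalg.solve(K,[u,v,1.]); o=-Rm.T@t; return o+d*(z-o[2])/d[2]
def proj(n,P):
    K,Rm,t=cam(n); p=K@(Rm@np.asarray(P,float)+t); return p[:2]/p[2]
E
python3 - <<'E'
from h import *
o=r.get_obs(); print({k:np.round(v,3) for k,v in o.items()}, r.grip_point_offset)
grab('top','top0.png'); grab('scene','scene0.png')
for n in('top','scene'): K,Rm,t=cam(n); print(n,np.round(K,1).tolist(),-Rm.T@t)
print(r.camera_model('wrist'))
E
```

```text
{'clock': np.float64(0.0), 'joints': array([ 1.236,  0.478,  0.022,  1.556, -0.011,  1.109, -0.083]), 'qvel': array([-0.002, -0.001, -0.001,  0.   ,  0.002, -0.002, -0.   ]), 'tau': array([-1.0000e-03, -5.9645e+01,  1.6080e+00, -2.8120e+01,  1.3000e-02,
        9.0000e-03, -0.0000e+00]), 'tcp_pos': array([ 0.152, -0.657,  0.23 ]), 'orientation': array([-3.12e+00, -3.55e-01,  1.00e-03]), 'contact_force': array([0.357, 0.77 , 0.541]), 'moment': array([0.033, 0.032, 0.052]), 'grip_width': np.float64(0.086)} 0.0187
top [[410.0, 0.0, 275.5], [0.0, 410.0, 212.6], [0.0, 0.0, 1.0]] [0.36419979 0.03672335 0.91270661]
scene [[479.4, 0.0, 277.2], [0.0, 479.4, 215.2], [0.0, 0.0, 1.0]] [ 0.1781009  -0.42400367  0.72266086]
{'mtx': array([[325.1922621 ,   0.        , 276.87725252],
       [  0.        , 325.1922621 , 204.11188648],
       [  0.        ,   0.        ,   1.        ]]), 'T_tool_cam': array([[ 2.97317961e-06, -9.57361686e-01, -2.88892025e-01,
         7.37141664e-02],
       [ 9.99999931e-01, -1.04842269e-04,  3.57729332e-04,
         1.20242023e-03],
       [-3.72764452e-04, -2.88892006e-01,  9.57361619e-01,
        -1.43637644e-01],
       [ 0.00000000e+00,  0.00000000e+00,  0.00000000e+00,
         1.00000000e+00]])}
```

View pics/top0.png

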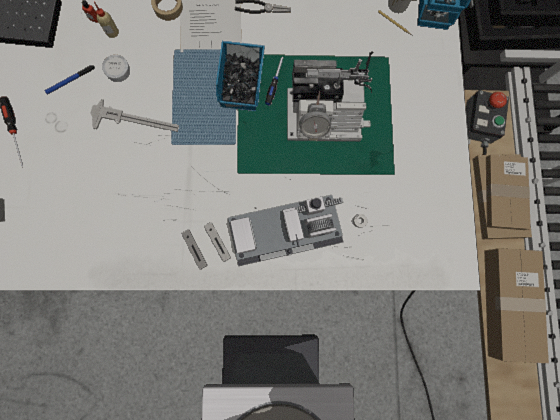

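View pics/scene0.png

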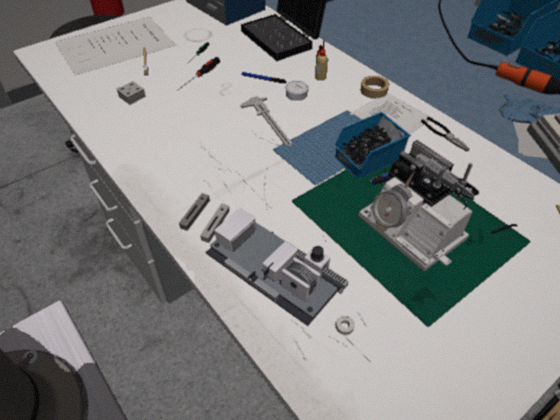

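The top view shows the gauge at about (230-345, 195-265), with the wheel near (320,225) and the dark plunger near (315,203). The bars are near (195,248) and (217,242), the ring at (360,220). I'll zoom in on these.

Run:
```python
from h import *
a=np.load('last_top.npz')['im'][185:275,170:380]; b=np.load('last_scene.npz')['im'][190:350,170:380]
a=cv2.resize(a,None,fx=3.8,fy=3.8,interpolation=cv2.INTER_CUBIC);
cv2.imwrite('pics/c1.png',a[:,:,::-1]); 
im=np.load('last_top.npz')['im'];d=np.load('last_top.npz')['d']
hsv=cv2.cvtColor(im,cv2.COLOR_RGB2HSV)
# height map
K,Rm,t=cam('top'); u,v=np.meshgrid(np.arange(560),np.arange(420))
P=np.stack([(u-K[0,2])/K[0,0]*d,(v-K[1,2])/K[1,1]*d,d],-1)-t
W=P@Rm
sub=W[190:270,220:370]
h=sub[...,2]
np.set_printoptions(linewidth=250)
print((h[::3,::4]*1000).round().astype(int))
m=(h>0.006)&(h<0.1); m=cv2.morphologyEx(m.astype(np.uint8),cv2.MORPH_OPEN,np.ones((3,3)))
n,l,s,c=cv2.connectedComponentsWithStats(m); print(s)
k=1+np.argmax(s[1:,4]); pts=sub[l==k][:,:2].astype(np.float32); print(cv2.minAreaRect(pts*1000))
# dark button
g=im.max(2); m=((g<55)).astype(np.uint8)[190:215,295:335]
n,l,s,c=cv2.connectedComponentsWithStats(m)
for i in range(1,n):
  if s[i,4]>8: print(s[i],c[i]+[295,190], onplane('top',*(c[i]+[295,190]),0.079))
```

```text
[[ 0 -1  3 ...  1  1  3]
 [ 0  0  2 ... -1  0  0]
 [ 0  1  0 ...  0  1  4]
 ...
 [ 3  1  0 ...  0 -2 -1]
 [-1  2  1 ...  1  0  2]
 [ 3  2  1 ...  4  3  1]]
[[   0    0  150   80 6714]
 [   8    5  115   65 5042]
 [ 134   24   13   13  117]
 [   0   50   10   21  127]]
((483.3644104003906, -23.26470947265625), (111.425537109375, 252.93336486816406), 12.973726272583008)
[15 10 10  8 25] [313.08 204.68] [ 0.52518519 -0.07011833  0.079     ]
```

View pics/c1.png

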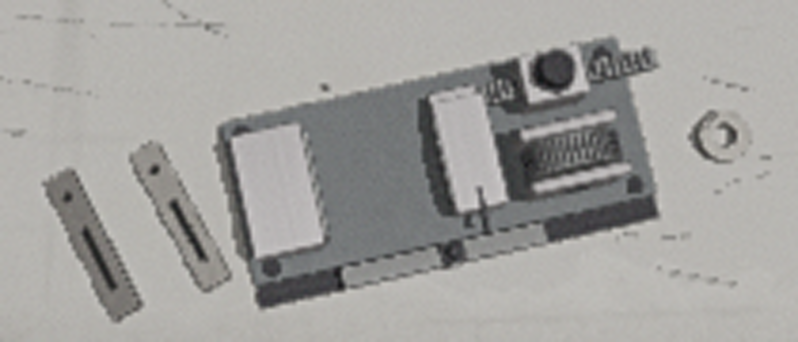

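The zoomed top view shows a yaw of about +13°. In full-image pixels: plunger about (316,203), wheel about (320.5,225), mark block about (289,251), jaw blade about (297.5,240). Next I'll compute the gauge frame and cross-check it.

```bash
cat >> h.py <<'E'
YAW=np.radians(13.0)
def G(yaw=YAW): return R.from_euler('z',yaw).as_matrix()
E
python3 - <<'E'
from h import *
im=np.load('last_top.npz')['im']; 
g=cv2.GaussianBlur(im,(3,3),0).max(2)
# button: dark pixels around (316,203)
sub=im.max(2)[195:212,306:327]; m=(sub<75); ys,xs=np.nonzero(m); 
n,l,s,c=cv2.connectedComponentsWithStats(m.astype(np.uint8)); print(s[1:],c[1:]+[306,195])
bp=(316,203)
L=onplane('top',*bp,.079); Wt=onplane('top',320.5,225,.076)
print('L',L,'W',Wt,'dist',np.linalg.norm((L-Wt)[:2]),np.degrees(np.arctan2((L-Wt)[1],(L-Wt)[0])))
for nm,P,q in(('L',L,[.034,-.07,0]),('W',Wt,[-.012,-.07,0])):
  o=P-G()@np.array(q); print(nm,'origin',o[:2])
o0=np.array([.4834,-.0233,0])
for uv,z in(((297.6,240.3),.049),((288.9,251.3),.035)):
  print(G().T@(onplane('top',*uv,z)-(L-G()@np.array([.034,-.07,.079]))))
# scene check: project lock top & wheel top
print(proj('scene',L),proj('scene',Wt))
E
```

```text
[[20  3  1  3  3]
 [ 4  4 11 10 84]
 [19  7  2  2  2]
 [ 0 11  2  6  9]
 [20 11  1  1  1]] [[326.         199.        ]
 [315.21428571 203.27380952]
 [325.5        202.5       ]
 [306.33333333 209.        ]
 [326.         206.        ]]
L [ 0.52879426 -0.0762649   0.079     ] W [ 0.48308383 -0.08531797  0.076     ] dist 0.04659830102786411 11.202613052487429
L origin [ 0.47991911 -0.01570733]
W origin [ 0.4790297  -0.01441266]
[-0.030829   -0.01779304  0.049     ]
[-0.04856617  0.00437147  0.035     ]
[316.45312922 249.92998121] [298.80147987 268.15750201]
```

```bash
cat >> h.py <<'E'
O=np.array([.4795,-.015,0])
def g2w(q): return O+G()@np.asarray(q,float)
def w2g(p): return G().T@(np.asarray(p)-O)
Rt=np.column_stack([G()[:,1],G()[:,0],[0,0,-1]])
def delta(q):
    o=r.get_obs(); R0=R.from_rotvec(o['orientation']); 
    print('clock',o['clock'],'tcp gauge mm',(w2g(o['tcp_pos'])*1000).round(1),'F',np.round(o['contact_force'],1))
    print('shift mm',(R0.inv().apply(g2w(q)-o['tcp_pos'])*1000).round(1),'rot',(R0.inv()*R.from_matrix(Rt)).as_rotvec().round(3))
def wristcam():
    o=r.get_obs(); T=np.eye(4); T[:3,:3]=R.from_rotvec(o['orientation']).as_matrix(); T[:3,3]=o['tcp_pos']
    c=r.camera_model('wrist'); return T@np.array(c['T_tool_cam']),np.array(c['mtx'])
E
python3 -c "
from h import *
delta([-.012,-.082,.100])"
```

```text
clock 0.1 tcp gauge mm [-463.9 -552.   230.4] F [ 0.3 -0.7  0.1]
shift mm [ 451.9 -469.8  131.1] rot [-1.000e-03 -1.000e-03 -1.571e+00]
```

{"fn": "play_rows", "kwargs": {
  "deltas": [
    [0,[452,-470,60],[0,0,-1.571]],
    [0,[452,-470,60],[0,0,-1.571]],
    [0,[452,-470,60],[0,0,-1.571]],
    [0,[452,-470,60],[0,0,-1.571]],
    [0,[452,-470,60],[0,0,-1.571]],
    [0,[452,-470,60],[0,0,-1.571]],
    [0,[452,-470,60],[0,0,-1.571]],
    [0,[452,-470,60],[0,0,-1.571]]
  ],
  "squeeze": 40
}}

```text
clock: 1.1
tcp_pos: [0.4076, -0.2285, 0.1853]
orientation: [-2.034, -2.393, -0.001]
contact_force: [0.7, -0.3, 0.7]
grip_width: -0.0
```

```bash
python3 -c "
from h import *
delta([-.012,-.082,.150])"
```

```text
clock 1.1 tcp gauge mm [-118.1 -191.9  185.3] F [ 0.7 -0.3  0.7]
shift mm [116.5  98.7  35.4] rot [-0.    -0.001 -0.065]
```

{"fn": "play_rows", "kwargs": {
  "deltas": [
    [0,[116,99,35],[0,0,-0.065]],
    [0,[116,99,35],[0,0,-0.065]],
    [0,[116,99,35],[0,0,-0.065]],
    [0,[116,99,35],[0,0,-0.065]],
    [0,[116,99,35],[0,0,-0.065]]
  ]
}}

```text
clock: 1.72
tcp_pos: [0.486, -0.0989, 0.1501]
orientation: [-1.956, -2.457, 0.0]
contact_force: [-0.4, -0.1, 0.0]
grip_width: -0.0001
```

Run:
```python
from h import *
delta([-.012,-.082,.085])
T,K=wristcam(); np.savez('wpose',T=T,K=K)
im,d=grab('wrist','w1.png')
```

```text
clock 1.725 tcp gauge mm [-12.6 -83.2 150.1] F [-0.4 -0.1  0. ]
shift mm [ 1.2  0.6 65.1] rot [-0.001 -0.001 -0.001]
```

View pics/w1.png

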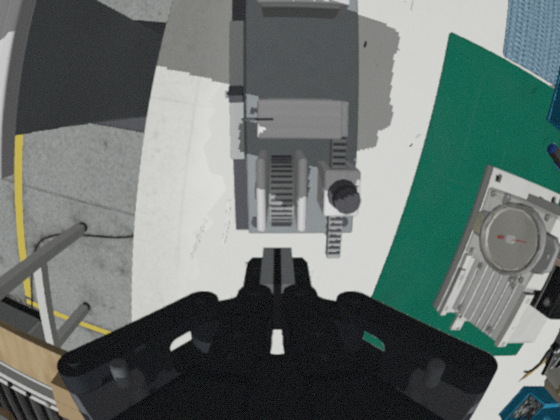

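Wrist view: wheel at (282,188), plunger top at about (344,192), jaw blade a dark line near (255,120), mark near (237,91). The fingertips at (277,250) are in line with the wheel. I'll check these metrically and zoom in on the blades.

```bash
cat >> h.py <<'E'
def wray(u,v,z,T,K):
    x=(u-K[0,2])/K[0,0]; y=(v-K[1,2])/K[1,1]; a=np.hypot(x,y); s=np.sin(a)/max(a,1e-9)
    d=T[:3,:3]@np.array([x*s,y*s,np.cos(a)]); o=T[:3,3]; return w2g(o+d*(z-o[2])/d[2])*1000
E
python3 - <<'E'
from h import *
f=np.load('wpose.npz');T,K=f['T'],f['K']
for n,u,v,z in(('lock',344,193,.079),('cheekL',263,190,.067),('cheekR',301,190,.067),('wheel',282,190,.076),('jawblade',255,120,.049),('mark',237,91,.035),('wheelcheek near',263,228,.067),('far',263,154,.067)):
  print(n,wray(u,v,z,T,K).round(1))
im=np.load('last_wrist.npz')['im'][70:150,220:320]
cv2.imwrite('pics/w1c.png',cv2.resize(im,None,fx=7,fy=7,interpolation=cv2.INTER_CUBIC)[:,:,::-1])
E
```

```text
lock [ 34.  -67.6  79. ]
cheekL [-22.6 -68.6  67. ]
cheekR [  4.8 -68.6  67. ]
wheel [ -9.  -66.4  76. ]
jawblade [-28.9 -19.1  49. ]
mark [-43.8   3.8  35. ]
wheelcheek near [-23.  -97.9  67. ]
far [-22.3 -42.5  67. ]
```

View pics/w1c.png

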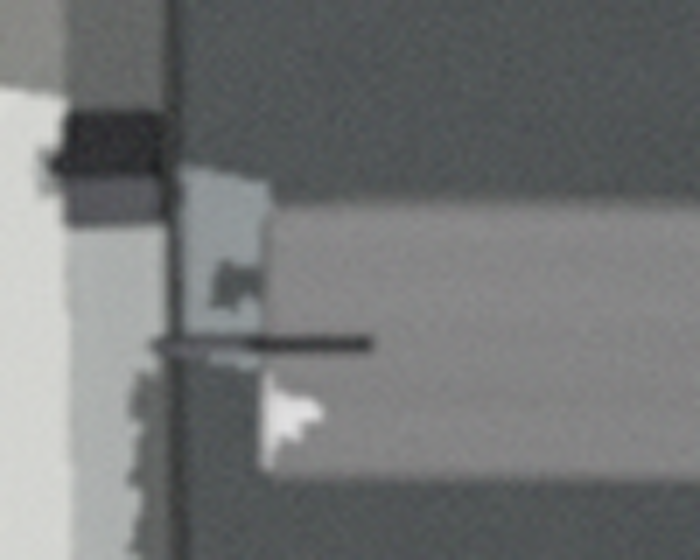

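The blades are clear: jaw blade tip at about (242,119.3), mark blade near (235,93.5), a gap of about 20 mm. Next I'll lower the fingertip to just above the wheel.

{"fn": "play_rows", "kwargs": {
  "deltas": [
    [0,[3,2,45],[0,0,0]],
    [0,[3,2,68],[0,0,0]],
    [0,[3,2,73],[0,0,0]],
    [0,[3,2,75],[0,0,0]],
    [0,[3,2,76],[0,0,0]],
    [0,[3,2,77],[0,0,0]]
  ]
}}

```text
clock: 2.52
tcp_pos: [0.4874, -0.0969, 0.0742]
orientation: [1.959, 2.456, -0.001]
contact_force: [-2.5, -2.0, 5.1]
grip_width: -0.0001
```

```bash
python3 -c "
from h import *
delta([-.010,-.08,.073])"
```

```text
clock 2.525 tcp gauge mm [-10.7 -81.5  74.2] F [-2.5 -2.   5.1]
shift mm [1.6 0.7 1.2] rot [-0.     0.001 -0.003]
```

{"fn": "play_rows", "kwargs": {
  "deltas": [
    [0,[0,1,0.5],[0,0,0]],
    [0,[5,1,1],[0,0,0]],
    [0,[11,1,1],[0,0,0]],
    [0,[17,1,1],[0,0,0]],
    [0,[23,1,1],[0,0,0]],
    [0,[24,1,1],[0,0,0]]
  ]
}}

```text
clock: 3.28
tcp_pos: [0.4831, -0.0727, 0.0734]
orientation: [1.958, 2.456, -0.001]
contact_force: [-2.9, -0.4, 5.4]
grip_width: -0.0004
```

Run:
```python
from h import *
delta([-.010,-.08,.079])
T,K=wristcam(); np.savez('wpose',T=T,K=K)
im,d=grab('wrist')
im=im[40:220,180:380]
cv2.imwrite('pics/w2c.png',cv2.resize(im,None,fx=4,fy=4*5/6,interpolation=cv2.INTER_CUBIC)[:,:,::-1])
```

```text
clock 3.275 tcp gauge mm [ -9.5 -57.   73.4] F [-2.9 -0.4  5.4]
shift mm [-23.   -0.5  -5.6] rot [-0.     0.001 -0.002]
```

View pics/w2c.png

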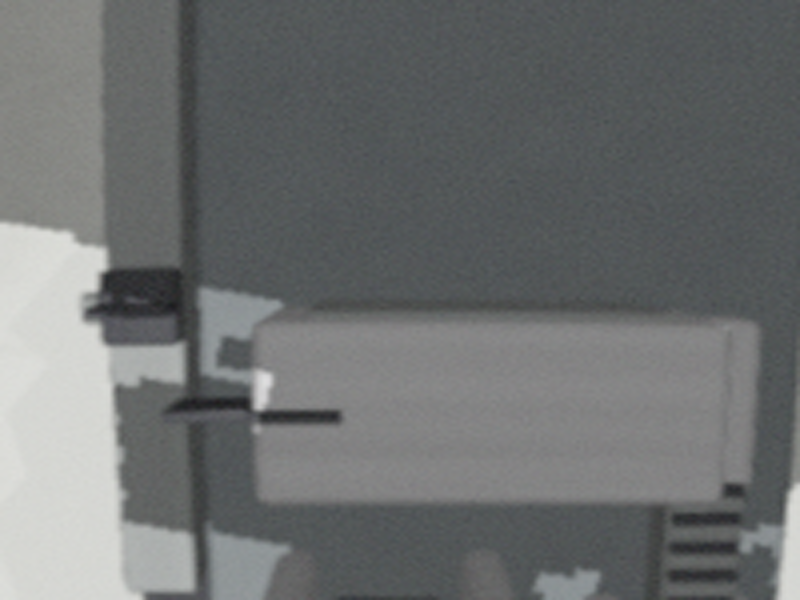

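The crop shows the jaw blade's top edge at full-image (232.5,163.3) and the mark blade near (204-225,131). Now the gap from this view and from the first one.

Run:
```python
from h import *
f=np.load('wpose.npz');T,K=f['T'],f['K']
print('jaw',wray(232.5,163.3,.0465,T,K).round(1),'groove',wray(255,165.1,.0485,T,K).round(1),'mark',wray(204,131.8,.035,T,K).round(1),wray(215,129.6,.035,T,K).round(1))
# block extents
print('block',wray(215,121.3,.02,T,K).round(1),wray(215,142.5,.02,T,K).round(1))
print(T[:3,3],w2g(T[:3,3]))
```

```text
jaw [-33.1 -13.3  46.5] groove [-20.9 -14.   48.5] mark [-50.6   3.2  35. ] [-44.1   4.3  35. ]
block [-46.9   8.4  20. ] [-47.2  -4.6  20. ]
[ 0.46668489 -0.00180058  0.21699213] [-0.00951744  0.01574389  0.21699213]
```

{"fn": "play_rows", "kwargs": {
  "deltas": [
    [0,[0,0,-7],[0,0,0]],
    [0,[-24,-0.5,-7],[0,0,0]],
    [0,[-24,-0.5,-2],[0,0,0]],
    [0,[-24,-0.5,1],[0,0,0]],
    [0,[-18,-0.5,1],[0,0,0]],
    [0,[-12,-0.5,1],[0,0,0]],
    [0,[-5,-0.5,1],[0,0,0]],
    [0,[1,-0.5,1],[0,0,0]]
  ]
}}

```text
clock: 4.32
tcp_pos: [0.4828, -0.0707, 0.0727]
orientation: [1.956, 2.457, 0.001]
contact_force: [0.5, 0.1, 4.1]
grip_width: 0.0002
```

```bash
python3 -c "
from h import *
delta([-.010,-.057,.0735])"
```

```text
clock 4.325 tcp gauge mm [ -9.3 -55.   72.7] F [0.5 0.1 4.1]
shift mm [-2.  -0.7 -0.8] rot [ 0.001  0.    -0.001]
```

{"fn": "play_rows", "kwargs": {
  "deltas": [
    [0,[0,0,-7],[0,0,0]],
    [0,[-27,-0.5,-7],[0,0,0]],
    [0,[-27,-0.5,-2],[0,0,0]],
    [0,[-27,-0.5,0.5],[0,0,0]],
    [0,[-21,-0.5,0.5],[0,0,0]],
    [0,[-15,-0.5,0.5],[0,0,0]],
    [0,[-9,-0.5,0.5],[0,0,0]],
    [0,[-3,-0.5,0.5],[0,0,0]]
  ]
}}

```text
clock: 5.32
tcp_pos: [0.4829, -0.0727, 0.0726]
orientation: [1.955, 2.458, 0.001]
contact_force: [-1.9, -0.8, 4.8]
grip_width: 0.0001
```

Run:
```python
from h import *
delta([-.010,-.057,.0735])
T,K=wristcam(); np.savez('wpose',T=T,K=K)
im,d=grab('wrist')
im=im[80:200,190:290]
cv2.imwrite('pics/w3c.png',cv2.resize(im,None,fx=5,fy=5,interpolation=cv2.INTER_CUBIC)[:,:,::-1])
```

```text
clock 5.325 tcp gauge mm [ -9.6 -57.   72.6] F [-1.9 -0.8  4.8]
shift mm [-0.  -0.4 -0.9] rot [0.001 0.    0.   ]
```

View pics/w3c.png

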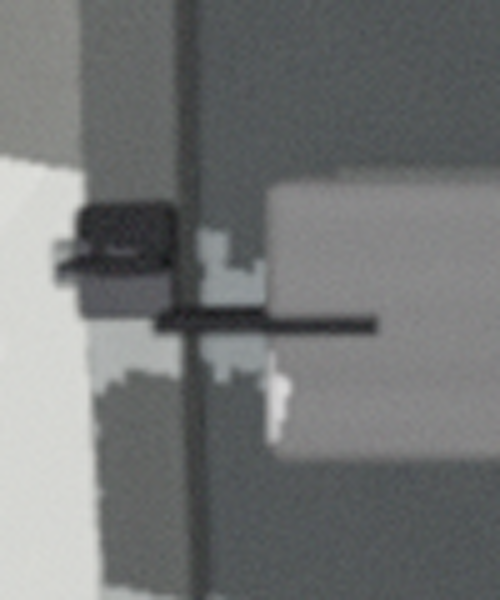

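The crop shows the jaw blade tip at full-image (221-230,144.8) and the mark blade's top edge at about (212,133.6), so the gap is shrinking as expected.

Run:
```python
from h import *
f=np.load('wpose.npz');T,K=f['T'],f['K']
for v in(144.4,145.2):print('jaw',wray(224,v,.0465,T,K).round(1))
for v in(133,134):print('mark',wray(212,v,.035,T,K).round(1))
```

```text
jaw [-37.4  -2.9  46.5]
jaw [-37.4  -3.3  46.5]
mark [-46.    2.5  35. ]
mark [-46.    1.9  35. ]
```

{"fn": "play_rows", "kwargs": {
  "deltas": [
    [0,[0,0,-7],[0,0,0]],
    [0,[-24,-0.5,-7],[0,0,0]],
    [0,[-24,-0.5,-2],[0,0,0]],
    [0,[-24,-0.5,0.5],[0,0,0]],
    [0,[-18,-0.5,0.5],[0,0,0]],
    [0,[-12,-0.5,0.5],[0,0,0]],
    [0,[-6,-0.5,0.5],[0,0,0]],
    [0,[-3,-0.5,0.5],[0,0,0]]
  ]
}}

```text
clock: 6.38
tcp_pos: [0.4827, -0.0731, 0.0724]
orientation: [1.952, 2.461, 0.002]
contact_force: [-1.0, -0.5, 6.1]
grip_width: 0.0
```

Run:
```python
from h import *
delta([-.010,-.057,.0735])
T,K=wristcam(); np.savez('wpose',T=T,K=K)
im,d=grab('wrist')
im=im[100:170,190:260]
cv2.imwrite('pics/w4c.png',cv2.resize(im,None,fx=8,fy=8,interpolation=cv2.INTER_CUBIC)[:,:,::-1])
```

```text
clock 6.375 tcp gauge mm [ -9.9 -57.3  72.4] F [-1.  -0.5  6.1]
shift mm [ 0.3 -0.1 -1.1] rot [ 0.001 -0.001  0.003]
```

View pics/w4c.png

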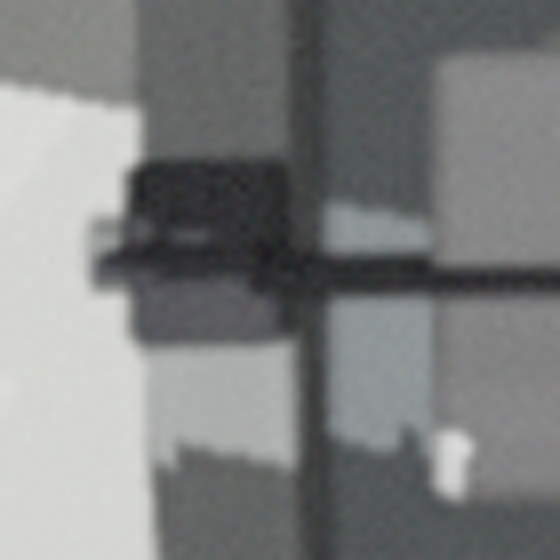

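The crop shows the two blades almost in line: jaw band at v≈134.4, mark band at v≈133. I'll get sub-pixel profiles.

```bash
cat > m.py <<'E'
from h import *
f=np.load('wpose.npz');T,K=f['T'],f['K']
g=np.load('last_wrist.npz')['im'].astype(float).mean(2)
np.set_printoptions(linewidth=200)
for n,a,b,z in(('mark',203,206,.035),('mark',207,222,.035),('jaw',224,227,.046),('jaw',232,243,.046)):
  p=g[124:146,a:b].mean(1); print(n,(a,b),p.round().astype(int))
  w=np.clip(50-p,0,None) if n=='jaw' else np.clip((100 if a<205 else 45)-p,0,None)
  v=124+(w*np.arange(22)).sum()/w.sum(); print('  v',v.round(2),wray((a+b-1)/2,v,z,T,K).round(2))
E
python3 m.py
```

```text
mark (203, 206) [192 189 171 136 118 126 122  83  62  76  92 117 159 199 205 203 203 204 208 211 213 212]
  v 132.26 [-51.     2.62  35.  ]
mark (207, 222) [ 49  50  50  52  59  65  54  45  49  53  65  80  89  92  92  93  93  91 101 142 169 177]
  v 131.0 [-45.21   3.17  35.  ]
jaw (224, 227) [ 49  50  51  50  48  46  44  40  42  40  52  48  49  58  63  62  64  75 108 148 157 158]
  v 131.3 [-37.21   3.61  46.  ]
jaw (232, 243) [ 87  96 118 138 146 146 141 108  61  45  50  49  73 121 144 148 147 148 148 148 148 147]
  v 133.26 [-30.87   2.46  46.  ]
```

The gap is roughly 0.5-1 mm. I'll lift off and put the camera right above the blades so there is no parallax.

{"fn": "play_rows", "kwargs": {
  "deltas": [
    [0,[0,0,-7],[0,0,0]],
    [0,[-14,0,-7],[0,0,0]],
    [0,[-14,0,-7],[0,0,0]],
    [0,[-14,0,-7],[0,0,0]]
  ]
}}

```text
clock: 6.92
tcp_pos: [0.4855, -0.0866, 0.0791]
orientation: [-1.953, -2.46, -0.002]
contact_force: [-0.1, -0.5, -0.6]
grip_width: -0.0001
```

Run:
```python
from h import *
delta([-.010,-.072,.0735])
T,K=wristcam(); np.savez('wpose',T=T,K=K); c=w2g(T[:3,3])*1000; print(c)
im,d=grab('wrist')
g=im.astype(float).mean(2); np.set_printoptions(linewidth=220)
# predicted pixel near gauge y=2.5
import itertools
def wproj(q):
    p=np.linalg.inv(T)@np.append(g2w(np.array(q)/1000),1); a=np.arctan2(np.hypot(p[0],p[1]),p[2]); s=a/np.hypot(p[0],p[1]); return K[0,2]+K[0,0]*s*p[0],K[1,2]+K[1,1]*s*p[1]
for q in((-53,2.5,35),(-49,2.5,35),(-42,2.5,49),(-36,2.5,49)):print(q,wproj(q))
u,v=wproj((-45,2.5,40)); u0,v0=int(u)-35,int(v)-30; print(u0,v0)
cv2.imwrite('pics/w5c.png',cv2.resize(im[v0:v0+60,u0:u0+80],None,fx=10,fy=10,interpolation=cv2.INTER_CUBIC)[:,:,::-1])
```

```text
clock 6.925 tcp gauge mm [-10.2 -71.1  79.1] F [-0.1 -0.5 -0.6]
shift mm [-0.9  0.2  5.6] rot [ 0.001 -0.001  0.002]
[-10.66349194   1.39981514 222.80214578]
(-53, 2.5, 35) (np.float64(203.08400685809283), np.float64(108.31745850343177))
(-49, 2.5, 35) (np.float64(209.8011993744117), np.float64(108.04426856393631))
(-42, 2.5, 49) (np.float64(217.382342576009), np.float64(107.61730155803241))
(-36, 2.5, 49) (np.float64(228.47925776671622), np.float64(107.27735869674031))
179 77
```

View pics/w5c.png

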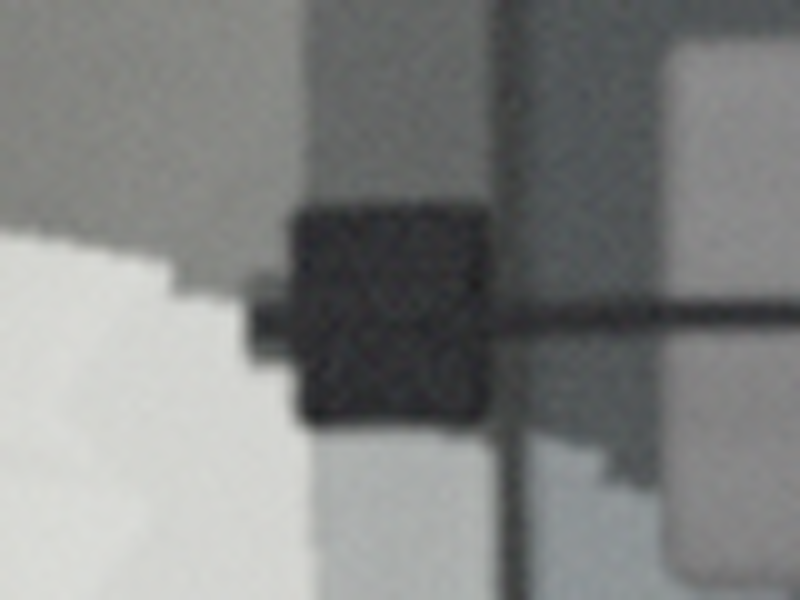

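From directly above, the mark's blade stub is at v≈109.0 (u≈205) and the jaw blade at v≈108.3 (u≈237), so they look aligned to within a few tenths. A numeric profile will confirm.

Run:
```python
from h import *
f=np.load('wpose.npz');T,K=f['T'],f['K']; g=np.load('last_wrist.npz')['im'].astype(float).mean(2)
np.set_printoptions(linewidth=200)
for n,a,b,z,th in(('mark',204,208,.035,110),('jaw',230,233,.049,70),('jaw',233,244,.049,72),('groove',247,258,.051,90)):
  p=g[100:120,a:b].mean(1); w=np.clip(th-p,0,None); v=100+(w*np.arange(20)).sum()/w.sum()
  print(n,p.round().astype(int),v.round(2),wray((a+b-1)/2,v,z,T,K).round(2))
```

```text
mark [127 127 130 124 106  92  90  72  59  55  61  82  97 146 190 204 205 206 208 210] 108.52 [-51.56   2.32  35.  ]
jaw [75 73 71 70 71 69 65 56 51 47 54 67 71 68 69 70 70 70 71 76] 108.71 [-34.66   1.69  49.  ]
jaw [85 85 84 85 84 82 74 60 51 51 66 81 85 84 83 86 85 86 85 86] 108.34 [-30.91   1.81  49.  ]
groove [136 136 136 135 134 130 110  69  50  71 109 130 134 132 131 131 131 130 129 130] 107.97 [-23.32   1.87  51.  ]
```

Jaw and mark agree to within about 0.5 mm with the lock up. Next I'll go over the plunger.

{"fn": "play_rows", "kwargs": {
  "deltas": [
    [0,[0,0,-16],[0,0,0]],
    [0,[2,44,-16],[0,0,0]],
    [0,[2,44,-16],[0,0,0]],
    [0,[2,44,-4],[0,0,0]],
    [0,[2,44,0],[0,0,0]],
    [0,[2,44,3],[0,0,0]],
    [0,[2,44,6],[0,0,0]],
    [0,[2,44,8],[0,0,0]]
  ]
}}

```text
clock: 7.98
tcp_pos: [0.5277, -0.0746, 0.071]
orientation: [-1.952, -2.46, -0.002]
contact_force: [-2.4, -1.1, 3.2]
grip_width: 0.0001
```

```bash
python3 -c "
from h import *
delta([.034,-.069,.066])"
```

```text
clock 7.975 tcp gauge mm [ 33.5 -68.9  71. ] F [-2.4 -1.1  3.2]
shift mm [-0.1  0.5  5. ] rot [ 0.    -0.001  0.002]
```

Contact is at about 3 N, which matches the plunger friction. I'll push until it stops.

{"fn": "play_rows", "kwargs": {
  "deltas": [
    [0,[0,0,1.5],[0,0,0]],
    [0,[0,0,3],[0,0,0]],
    [0,[0,0,4.5],[0,0,0]],
    [0,[0,0,5.5],[0,0,0]],
    [0,[0,0,5.5],[0,0,0]]
  ]
}}

```text
clock: 8.6
tcp_pos: [0.5279, -0.0746, 0.0669]
orientation: [1.953, 2.461, 0.001]
contact_force: [-6.9, 0.4, 18.4]
grip_width: 0.0002
```

It stopped at z = 66.9 mm (79 − 8 − 4 = 67) with 18 N. I'll retreat.

{"fn": "play_rows", "kwargs": {
  "deltas": [
    [0,[0,0,0],[0,0,0]],
    [0,[0,0,-10],[0,0,0]],
    [0,[0,0,-50],[0,0,0]],
    [0,[0,0,-80],[0,0,0]],
    [0,[-14,-44,-80],[0,0,0]],
    [0,[-14,-44,-80],[0,0,0]],
    [0,[-14,-44,-80],[0,0,0]]
  ]
}}

```text
clock: 9.48
tcp_pos: [0.4888, -0.0982, 0.1473]
orientation: [1.952, 2.46, 0.002]
contact_force: [0.4, -0.8, 0.7]
grip_width: 0.0001
```

Run:
```python
from h import *
delta([-.012,-.082,.150])
T,K=wristcam(); im,d=grab('wrist')
np.savez('wpose',T=T,K=K)
cv2.imwrite('pics/w6.png',cv2.resize(im[60:240,200:400],None,fx=4,fy=3.3,interpolation=cv2.INTER_CUBIC)[:,:,::-1])
```

```text
clock 9.475 tcp gauge mm [ -9.7 -83.1 147.3] F [ 0.4 -0.8  0.7]
shift mm [ 1.1 -2.3 -2.7] rot [0.002 0.    0.002]
```

View pics/w6.png

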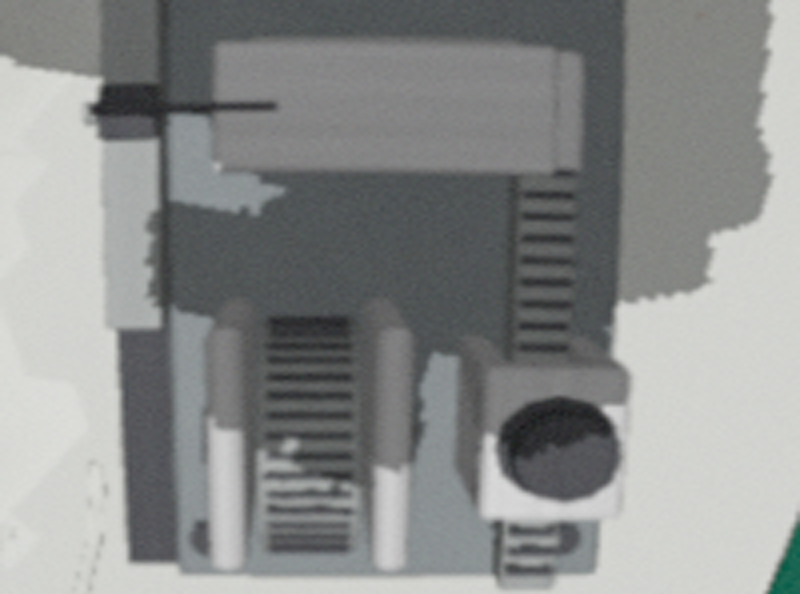

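The blades still line up (crop (105-270,105)), and the plunger sits low on its bridge. I'll check its height by depth, then hand in.

Run:
```python
from h import *
f=np.load('wpose.npz');T,K=f['T'],f['K'];d=np.load('last_wrist.npz')['d']
def hz(u,v):
    x=(u-K[0,2])/K[0,0];y=(v-K[1,2])/K[1,1];a=np.hypot(x,y);z=np.median(d[v-1:v+2,u-1:u+2])
    return (T@np.array([z*np.tan(a)*x/a,z*np.tan(a)*y/a,z,1]))[2]
print('plunger',hz(340,196),'bridge',hz(340,173),hz(340,214),'cheek',hz(256,200))
r.hand_in(); print(r.get_obs()['clock'])
```

```text
plunger 0.07263281400472185 bridge 0.05961857071408369 0.0599408934433005 cheek 0.06825223696607066
the job is handed in; nothing more can be done
the job is handed in; nothing more can be done
```

I rolled the wheel in four strokes until the jaw's blade stood at the gauge mark. I then pressed the lock plunger to its stop, took the hand away and handed the job in at about 9.5 s. `hand_in` gives no verdict, so whether it passed is not confirmed.

**Blades:** before locking, a wrist view from nearly straight above put them within about 0.3–0.6 mm of each other. An earlier oblique view suggested 0.5–1 mm. Both are inside the 2 mm limit, so I made no extra correction. After locking I only checked by eye, and the blades still looked in line.

**Plunger:** it stopped at z = 66.9 mm under 18 N, against 67 mm expected with the bed fully sunk. After release its top read 72.6 mm by depth, against 71 mm expected fully down and 79 mm up. The cheek, which is known to be 67 mm high, read 68.3 mm in the same view. That puts the plunger about 7.7 mm down once corrected, above the 6.5 mm limit.

**Checks that disagreed:** the camera measurements of the gauge position differed by 2–4 mm between views, close to the calibration error. I therefore relied on the difference between the two blades, not their absolute positions.

**Bystanders:** the hand never went near the loose bars and only moved well above the ring. I did not take a final picture of them.

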